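# Put the pliers away in the tool drawer

### The arm

A 7-joint arm with a two-finger parallel gripper is mounted at the origin on the work surface. World frame = base frame: x ahead of the robot, y to its left, z up, the work surface at z = 0. Lengths are in m, angles in degrees, forces in N, time in s.
With the tool pointing down it reaches from about 0.4 to 0.875 m from the base axis. Payload 4.4 kg.
Tool frame: the origin (TCP) lies at the centre of the arm's flange, where the gripper is bolted on; the fingertips stand 173 mm ahead of it and the grasp point (between the pads) lies 155 mm ahead of it (arm.tcp_to_tips is the distance from the TCP to the fingertips, in m); z points along the fingers, x is the direction in which the jaws open and shut, and the axes are right-handed (so a half turn about z gives the same grasp; the last joint's range is limited). The gripper opens to 85 mm and grips with 20 to 120 N. Pads are 22 mm wide; open, the fingers measure 114 mm over their backs; the gripper's body (76 mm by 85 mm) begins 54 mm behind the grasp point. The pads swing forward as they close: fully open they stand 13 mm farther back than shut.
Start: joints at [63.896, 36.005, 2.206, 86.941, -1.547, 57.084, -1.146], TCP at [0.247, -0.601, 0.405] pointing down, gripper open.
Joint ranges: [-175.42, 175.42], [-21.48, 121.26], [-71.46, 75.88], [10.55, 141.38], [-63.04, 243.04], [13.31, 113.54], [-168.57, 168.57]. Speed limits (degrees/s): [147.25, 147.25, 180, 180, 180, 180, 180].

### API

Orientations are given as [roll, pitch, yaw] about the fixed x, y, z axes, in that order (R = Rz(yaw) Ry(pitch) Rx(roll)).
In Python, from cell import monitor, optics, arm gives the robot as it stands.
- The arm moves only by the tool send_rows, never from a script. Its argument "moves" is a list of rows, each a list of 5 numbers: the closure, from 0 (fully open) to 1 (shut), then the shift along the tool's x, y, z in mm, then the turn about the tool's z in degrees. In form: [[jaw, tx, ty, tz, twist], ...]. A call has 1 to 5 rows; each row is the pose to reach, as a shift and turn from the pose commanded when the call began, along the tool's axes at that moment; what a row does not reach only later rows make up. A row lasts 1/12 s, in which the tool goes at most 41.7 mm and 7.16 degrees, less where a joint would pass 70% of its speed; a pose out of reach is approached as far as the arm can. A call with a gripper value outside its range is refused whole. The fingers move at their own pace and stop on an object; "grip_force" is the grip in N (left out, the last holds). Time passes only in rows, so rows that repeat a pose let the fingers close. It gives the time, the measured TCP pose, the force and the opening at its end, in the units of the state.
- monitor.get_state(): the state, without advancing time (a new reading comes with each control period).
- optics.capture(name): name is "scene" or "top"; returns a dict with "img" (400x640x3 uint8, red, green, blue), "fx", "fy", "cx", "cy" (pixels), "camera_from_world" (4x4, takes a point from world to camera coordinates). Camera axes: x right, y up, looking along -z (the intrinsics and any distortion apply to the point x, -y, -z); pixel columns grow to the right and rows downward; lengths in m; the calibration is good to about 2 mm. A picture is of the moment at which its call begins. There is no depth.
- arm.hand_in(): hands the job in, once; it reports no verdict.
The state is a dict: "clock": time; "joint_positions": joint angles; "qvel": joint speeds; "effort": joint torques, N m; "ee_pos": TCP position; "tool_rot": TCP orientation; "force": force on the tool from outside, world axes, zero at the start; "torque": the same for the moment, N m; "width": finger opening in m.
Only numpy, scipy, OpenCV 4.12 (cv2) and the standard library are available. Lean on these libraries where they do the work, as an engineer would, in place of code of your own. Each camera call takes 0.05 s, during which the arm holds its last target.

### The job

One of the three pots (jar, can or cup) stands in the way of the red chest's top drawer: first set it down gently, upright, in the middle of the blue board, without pushing it with the drawer. Then pull that drawer out all the way to its stop, lay the pliers down flat on the drawer's floor, clear of the wooden rib, and leave the drawer fully open. Keep the other drawers shut, do not drop or tip anything, and leave everything else where it is.

Things in the scene. Friction and masses are not known exactly. Their poses are not given: they have to be found in the camera images.
- chest_red: dark steel bench chest with red drawer fronts, 240 deep (its x) x 190 wide (its y) x 140 high, two drawers one above the other, fixed to the table. Origin: centre of its underside; its front faces its own -x, towards the robot. It may stand left or right
- chest_red_drawer0_handle (a point): bar handle of the red chest's top drawer, 103 mm above the table, 37 mm below the chest's top; moves with the drawer: a level steel bar 11 mm thick, 95 mm long, parallel to the chest front and 35 mm out from it (29 mm clear behind it). The point is the bar's middle; its x axis points into the chest, y along the bar
- chest_red_drawer0 (a joint): red chest, top drawer: m, 0 shut, grows as the drawer slides out towards the robot, stop at 0.166; it may start slightly ajar; light friction
- chest_red_drawer1 (a joint): red chest, lower drawer (same handle, 45 mm above the table): m, 0 shut, grows as the drawer slides out towards the robot, stop at 0.166; stays shut
- red_floor (a point): middle of the inner floor of the red chest's top drawer, 80 mm above the table; inside 195 (x) x 148 (y), walls reach 38 mm above this floor (the red front 49 mm). Axes as the chest. It moves with the drawer; at the stop the 160 mm nearest the front lie open to the sky, and their middle is at x = -0.018 in this frame
- rib: wooden modelling rib already lying lengthwise in the red chest's top drawer, a bar 120 (its x) x 22 x 12 thick, towards the drawer's +y side; hidden while the drawer is shut. Origin: centre of its underside
- chest_grey: the same chest with grey drawer fronts, beside the red one; not used. Origin and axes as chest_red
- chest_grey_drawer0 (a joint): grey chest, top drawer: m, 0 shut, grows as the drawer slides out towards the robot, stop at 0.166; stays shut
- chest_grey_drawer1 (a joint): grey chest, lower drawer: m, 0 shut, grows as the drawer slides out towards the robot, stop at 0.166; stays shut
- pliers: closed pliers lying flat on the table in front of the grey chest, 140 long, 16 thick: steel head, two yellow handles with black ends, 46 wide there. Origin: underside, below the pivot; x along the pliers to the jaw tip (+54 mm); handle ends at -85 mm. Grip the head across at the pivot: 26 wide (along y), x = -17 to +23 mm. Centre of mass within 10 mm of the pivot
- pliers_pivot (a point): the pivot, at mid-thickness (8 mm above the origin)
- pliers_tip (a point): tip of the jaws, at mid-thickness
- pliers_tail (a point): middle of the handle ends, at mid-thickness
- jar: amber glass jar with white lid, upright, 62 diameter, 105 high. Origin: centre of its underside
- can: steel can with a blue label, upright, 64 diameter, 110 high. Origin: centre of its underside
- cup: white ceramic cup without handle, open at the top, 66 diameter at the rim, somewhat narrower below, wall 4, 100 high. Origin: centre of its underside
- board: flat blue board with white stripes, 170 x 170 x 6 thick, fixed on the table on the left or right. Origin: centre of its underside
- turntable: dark steel modelling turntable, 170 diameter, 40 high, fixed, on the other side than the board. Origin: centre of its underside
- figure: terracotta figure on a wooden foot 68 in diameter, 142 high, standing on the turntable; leave alone. Origin: centre of its underside
- bowl: terracotta bowl, 120 diameter, 50 high; leave alone. Origin: centre of its underside
- spatula: spatula lying flat, 190 long (its x), leave alone. Origin near its middle, underside
Not all that is in view belongs to the job. What is shaped like the jar but pink is not meant. Leave any purple look-alike of the cup alone.

How it is judged:
By the outcome, as a careful person would: the job done as asked, in the order asked, and still so for the second after the job is handed in, with the robot touching nothing.
It also fails if it takes over 72 s, if anything falls off the work surface, if the arm or the gripper's body presses on something with over 40 N, if the wrist force passes 120 N, or if a joint passes its speed limit or range.

## Working session

There is one attempt and no reset: what is moved stays moved. The work goes in short steps, Python scripts to look and compute and a tool call to move; the robot and the scene stay as the last step left them, time stands still between calls to the robot, and variables do not carry over. Pictures are saved under pics/ and viewed, and the job is handed in when it is done.

Besides the shell and the picture viewer there is one more tool, called after ">>>" as name([rows], argument=value, ...), one row to a line, values as JSON. send_rows: Moves the arm, as the interface text tells. Its arguments: {"type":"object","properties":{"moves":{"type":"array"},"grip_force":{"type":"number"}},"required":["moves"]}

```bash
ls; mkdir -p pics; python3 - <<'E'
from cell import monitor, optics, arm
import cv2,json
s=monitor.get_state(); print(s)
for n in("scene","top"):
    c=optics.capture(n); cv2.imwrite(f"pics/{n}0.png",c["img"][:,:,::-1])
    print(n,{k:v for k,v in c.items() if k!="img"})
print(arm.tcp_to_tips)
E
```

```text
pics
{'clock': 0.0, 'joint_positions': array([63.89642159, 36.06015849,  2.2035685 , 86.99735913, -1.5482802 ,
       57.08319349, -1.1471885 ]), 'qvel': array([ 0.04624715, -0.00104807,  0.06128149, -0.01506954,  0.00381731,
       -0.01769755, -0.04715972]), 'effort': array([ 3.18841594e-04, -5.63392460e+01,  1.22644544e+00, -1.93443757e+01,
        1.10453193e-02,  1.05944794e-02, -1.38104397e-05]), 'ee_pos': array([ 0.24690951, -0.60095283,  0.40376744]), 'tool_rot': array([ 1.79998931e+02,  1.11001138e-01, -6.76693057e+01]), 'force': array([ 0.20661627,  0.78676362, -0.45977431]), 'torque': array([-0.0234961 ,  0.00930983, -0.03174199]), 'width': 0.08549145905768522}
scene {'fx': 417.59645609565683, 'fy': 417.59645609565683, 'cx': 314.39334567758704, 'cy': 196.85443096973705, 'camera_from_world': array([[ 0.80235738,  0.59666612,  0.01456645, -0.43007812],
       [-0.41516493,  0.54042014,  0.73183615,  0.15342796],
       [ 0.42878983, -0.59324162,  0.68132493, -1.46045449],
       [ 0.        ,  0.        ,  0.        ,  1.        ]])}
top {'fx': 385.70907268359457, 'fy': 385.70907268359457, 'cx': 314.7739325338614, 'cy': 196.8033493859014, 'camera_from_world': array([[ 1.58576211e-02, -9.99874257e-01, -7.59365767e-05,
        -1.92241982e-02],
       [ 9.96165045e-01,  1.57922588e-02,  8.60570052e-02,
        -5.49289337e-01],
       [-8.60449849e-02, -1.44030475e-03,  9.96290212e-01,
        -1.20850188e+00],
       [ 0.00000000e+00,  0.00000000e+00,  0.00000000e+00,
         1.00000000e+00]])}
0.1734
```

View pics/scene0.png

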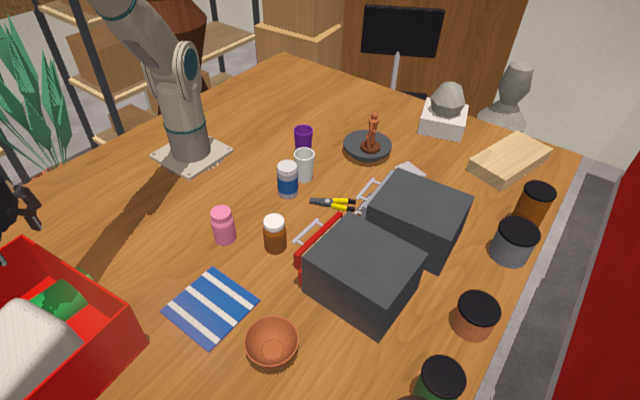

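View pics/top0.png

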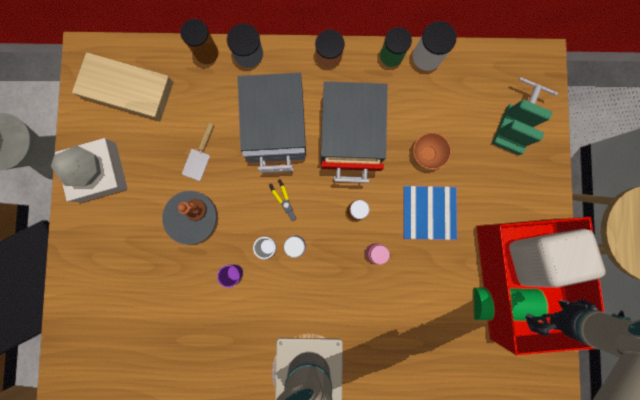

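The scene picture shows the jar (275,233) in front of the red chest, with the board at (210,305). In the top view the jar lid is at (360,210), the red handle at about (350,179), the board at (430,213) and the pliers at (285,200). I'll take enlarged crops next.

```bash
cat > h.py <<'E'
import numpy as np, cv2
from cell import monitor, optics, arm
def snap(n): return optics.capture(n)
def crop(c,x0,y0,x1,y1,f,name):
    im=np.ascontiguousarray(c["img"][y0:y1,x0:x1,::-1])
    im=cv2.resize(im,None,fx=f,fy=f,interpolation=cv2.INTER_CUBIC)
    for x in range((x0+9)//10*10,x1,10):
        cv2.line(im,((x-x0)*f,0),((x-x0)*f,4 if x%50 else 12),(0,255,255),1)
        if x%20==0: cv2.putText(im,str(x),((x-x0)*f-8,22),0,.35,(0,255,255),1)
    for y in range((y0+9)//10*10,y1,10):
        cv2.line(im,(0,(y-y0)*f),(4,(y-y0)*f),(0,255,255),1)
        cv2.putText(im,str(y),(6,(y-y0)*f+4),0,.35,(0,255,255),1)
    cv2.imwrite(name,im)
def ray(c,u,v):
    M=c["camera_from_world"];R=M[:3,:3];o=-R.T@M[:3,3]
    d=R.T@np.array([(u-c["cx"])/c["fx"],-(v-c["cy"])/c["fy"],-1]);return o,d/np.linalg.norm(d)
def at(c,u,v,z):
    o,d=ray(c,u,v);return o+d*(z-o[2])/d[2]
def tri(c1,p1,c2,p2):
    o1,d1=ray(c1,*p1);o2,d2=ray(c2,*p2)
    A=np.stack([d1,-d2],1);t=np.linalg.lstsq(A,o2-o1,rcond=None)[0]
    a=o1+d1*t[0];b=o2+d2*t[1];return (a+b)/2,np.linalg.norm(a-b)
def proj(c,p):
    q=c["camera_from_world"]@np.append(p,1);return c["cx"]+c["fx"]*q[0]/-q[2],c["cy"]-c["fy"]*q[1]/-q[2]
E
python3 - <<'E'
from h import *
t=snap("top");s=snap("scene")
crop(t,230,70,400,270,4,"pics/a.png") if 0 else crop(t,260,140,460,260,4,"pics/a.png")
crop(s,160,160,360,310,4,"pics/b.png")
E
```

```text
(no output)
```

View pics/a.png

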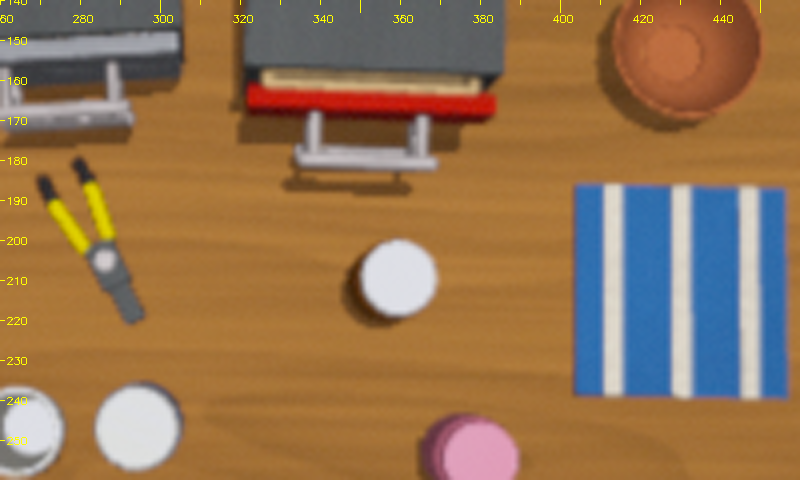

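View pics/b.png

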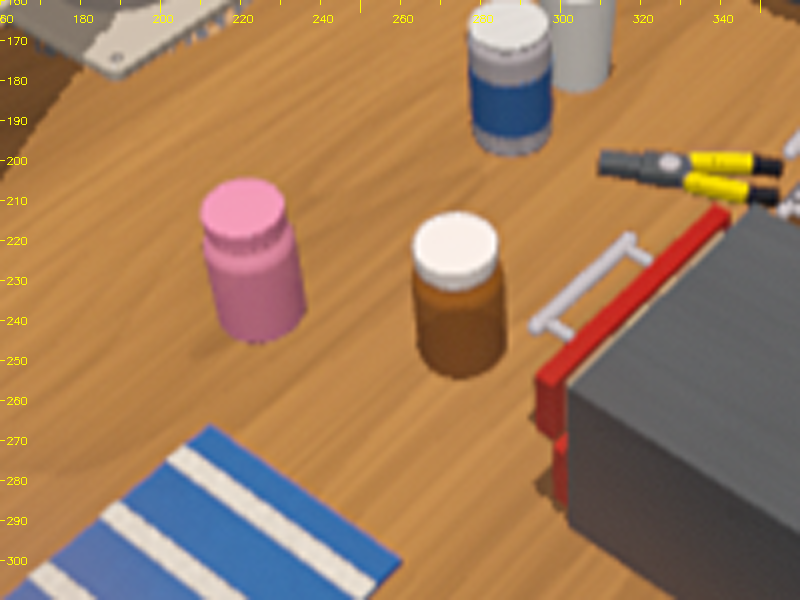

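```bash
python3 - <<'E'
from h import *
t=snap("top");s=snap("scene")
A=lambda x,y:(260+x/4,140+y/4)
B=lambda x,y:(160+x/4,160+y/4)
np.set_printoptions(precision=4,suppress=True)
for n,a,b in [("jarlid",(399,278),(455.5,241)),("handL",(297,157),(630,239)),("handR",(436,163),(536,327)),("pivot",(105,260),(670,162)),("tip",(136,320),(600,161)),("tailL",(45,183),(779,167)),("tailR",(80,163),(776,197)),("b1",(574,186),(400,560))]:
    print(n,*tri(t,A(*a),s,B(*b)))
print("board",[at(t,*A(*p),.006) for p in [(574,186),(785,188),(787,398),(575,395)]])
print("red top edge corners",at(t,320.3,158.5,.14),at(t,385.5,158.5,.14),at(t,*A(248,82),.129),at(t,*A(496,95),.129))
print("jar lid at .105",at(t,*A(399,278),.105))
print("pliers z=.016",[at(t,*A(*p),z) for p,z in [((105,260),.016),((136,320),.012),((45,183),.01),((80,163),.01)]])
E
```

```text
jarlid [ 0.508  -0.1443  0.1018] 0.0030872716228830927
handL [ 0.5966 -0.0689  0.0976] 0.0014702395226235
handR [ 0.5955 -0.171   0.1024] 0.004734182060946658
pivot [0.5235 0.0817 0.0117] 0.0023632863288581578
tip [0.4759 0.0561 0.0045] 0.0023412642060164864
tailL [0.5876 0.1336 0.004 ] 0.006155248862971548
tailR [0.6039 0.1051 0.0038] 0.0048226194952722444
b1 [ 0.5905 -0.2994 -0.0014] 0.001289942392362445
board [array([ 0.5892, -0.2981,  0.006 ]), array([ 0.5903, -0.4694,  0.006 ]), array([ 0.4207, -0.4683,  0.006 ]), array([ 0.4204, -0.2982,  0.006 ])]
red top edge corners [ 0.6519 -0.025   0.14  ] [ 0.6549 -0.2152  0.14  ] [ 0.648  -0.0302  0.129 ] [ 0.6413 -0.2128  0.129 ]
jar lid at .105 [ 0.5067 -0.145   0.105 ]
pliers z=.016 [array([0.5223, 0.0806, 0.016 ]), array([0.4748, 0.055 , 0.012 ]), array([0.5844, 0.131 , 0.01  ]), array([0.6011, 0.1031, 0.01  ])]
```

```bash
cat >> h.py <<'E'
np.set_printoptions(precision=4,suppress=True)
from scipy.spatial.transform import Rotation as Ro
def go(x,y,z,yaw):
    s=monitor.get_state();R=Ro.from_euler('xyz',s["tool_rot"],degrees=True)
    d=R.inv().apply(np.array([x,y,z])-s["ee_pos"])*1000
    t=-((yaw-s["tool_rot"][2]+180)%360-180)
    print("clk %.2f"%s["clock"],"pos",s["ee_pos"],"rot",s["tool_rot"],"F",s["force"],"w %.4f"%s["width"],"q7 %.1f"%s["joint_positions"][6])
    print("shift",d,"twist %.2f"%t,"len %.0f"%np.linalg.norm(d))
E
python3 - <<'E'
from h import *
go(.507,-.145,.33,-90)
t=snap("top")
a=at(t,260+297/4,140+157/4,.103);b=at(t,260+436/4,140+163/4,.103);print("handle",a,b,(a+b)/2,np.degrees(np.arctan2(-(a-b)[0],(a-b)[1])))
E
```

```text
clk 0.30 pos [ 0.247  -0.6012  0.4044] rot [179.9999   0.0366 -67.6673] F [ 0.8799  0.5279 -0.6595] w 0.0853 q7 -1.1
shift [-323.1101 -413.8519   74.5892] twist 22.33 len 530
handle [ 0.5964 -0.0682  0.103 ] [ 0.5936 -0.1725  0.103 ] [ 0.595  -0.1203  0.103 ] -1.5830771518056665
```

>>> send_rows([
  [0,-24,-31,6,2],
  [0,-49,-62,11,4],
  [0,-74,-94,17,7],
  [0,-99,-126,23,10],
  [0,-124,-158,29,13],
])

```text
clock: 0.77
ee_pos: [0.3466, -0.4249, 0.3756]
tool_rot: [-180.0, -0.0, -80.9]
force: [1.0, 0.3, 0.1]
width: 0.085
```

>>> send_rows([
  [0,-15,-36,6,3],
  [0,-30,-72,12,6],
  [0,-45,-108,18,9],
  [0,-55,-145,24,9],
  [0,-70,-180,30,9],
])

```text
clock: 1.18
ee_pos: [0.5142, -0.3274, 0.3457]
tool_rot: [-179.9, -0.1, -89.7]
force: [0.2, -1.2, -0.6]
width: 0.0852
```

```bash
python3 - <<'E'
from h import *
go(.507,-.145,.33,-90)
E
```

```text
clk 1.18 pos [ 0.5142 -0.3274  0.3457] rot [-179.9439   -0.0656  -89.6717] F [ 0.2216 -1.2072 -0.6453] w 0.0852 q7 -53.6
shift [-182.475     6.1959   15.5006] twist 0.33 len 183
```

>>> send_rows([
  [0,-38,1,4,0],
  [0,-78,3,8,0],
  [0,-118,5,12,0],
  [0,-155,6,15,0],
  [0,-182,6,15,0],
])

```text
clock: 1.6
ee_pos: [0.5047, -0.1424, 0.3301]
tool_rot: [179.9, 0.1, -89.5]
force: [-0.3, 0.6, 0.4]
width: 0.0854
```

```bash
python3 - <<'E'
from h import *
t=snap("top");s=snap("scene")
crop(t,300,140,440,240,5,"pics/c.png")
crop(s,200,120,360,270,4,"pics/d.png")
go(.507,-.145,.220,-90)
E
```

```text
clk 1.70 pos [ 0.5056 -0.1404  0.3305] rot [179.938    0.2249 -89.1719] F [-0.272  -0.2782  0.0483] w 0.0852 q7 -68.8
shift [  5.0496  -1.4366 110.4586] twist 0.83 len 111
```

View pics/c.png

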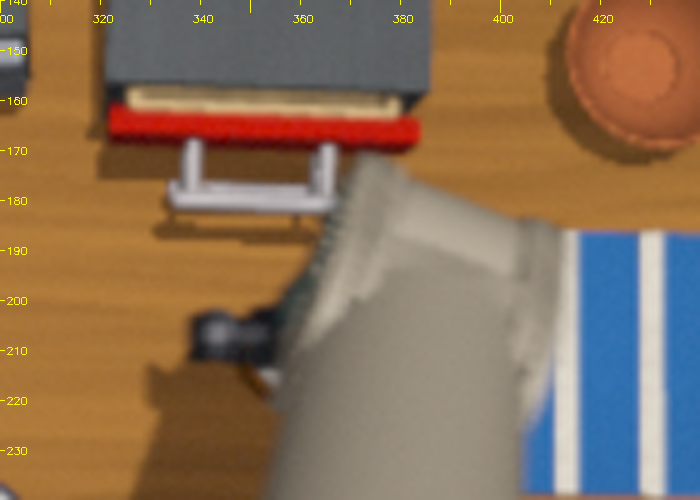

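View pics/d.png

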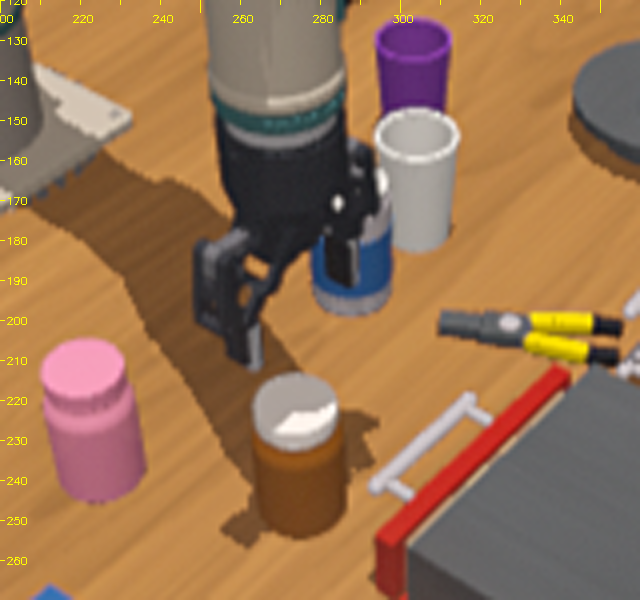

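The gripper straddles the jar, with its fingers to either side of the lid at (273,220). I'll descend next.

>>> send_rows([
  [0,4,-1,15,0.8],
  [0,5,-1,40,0.8],
  [0,5,-1,65,0.8],
  [0,5,-1,85,0.8],
  [0,5,-1,90,0.8],
])

```text
clock: 2.12
ee_pos: [0.5053, -0.1518, 0.2382]
tool_rot: [179.8, 0.0, -90.5]
force: [-0.4, -0.1, -0.7]
width: 0.0852
```

```bash
python3 - <<'E'
from h import *
go(.507,-.145,.218,-90)
E
```

```text
clk 2.12 pos [ 0.5053 -0.1518  0.2382] rot [179.7612   0.0339 -90.5167] F [-0.3796 -0.0982 -0.7088] w 0.0852 q7 -67.2
shift [-6.8488 -1.6865 20.179 ] twist -0.52 len 21
```

>>> send_rows([
  [0,0,0,0,0],
  [0,0,0,0,0],
])

```text
clock: 2.28
ee_pos: [0.5066, -0.152, 0.2412]
tool_rot: [-180.0, -0.0, -90.5]
force: [-0.1, 0.7, 0.1]
width: 0.0854
```

```bash
python3 - <<'E'
from h import *
go(.507,-.145,.218,-90)
E
```

```text
clk 2.28 pos [ 0.5066 -0.152   0.2412] rot [-179.9566   -0.0295  -90.5059] F [-0.105   0.6765  0.0819] w 0.0854 q7 -67.2
shift [-6.9767 -0.2823 23.2427] twist -0.51 len 24
```

>>> send_rows([
  [0,-7,0,3,-0.5],
  [0,-7,0,13,-0.5],
  [0,-7,0,22,-0.5],
  [0,-7,0,23,-0.5],
  [0,-7,0,23,-0.5],
])

```text
clock: 2.7
ee_pos: [0.506, -0.1441, 0.217]
tool_rot: [179.9, 0.0, -90.0]
force: [0.3, 0.8, -0.3]
width: 0.0856
```

>>> send_rows([
  [1,0,0,0,0],
  [1,0,0,0,0],
  [1,0,0,0,0],
  [1,0,0,0,0],
  [1,0,0,0,0],
], grip_force=40)

```text
clock: 3.12
ee_pos: [0.5064, -0.1444, 0.2183]
tool_rot: [-180.0, -0.0, -90.0]
force: [-1.6, -0.4, 6.3]
width: 0.0608
```

```bash
python3 - <<'E'
from h import *
go(.507,-.145,.218,-90)
s=snap("scene");crop(s,200,120,360,270,4,"pics/e.png")
E
```

```text
clk 3.12 pos [ 0.5064 -0.1444  0.2183] rot [-179.9621   -0.0032  -89.9832] F [-1.5814 -0.3942  6.2546] w 0.0608 q7 -67.2
shift [ 0.6228 -0.5737  0.344 ] twist 0.02 len 1
```

View pics/e.png

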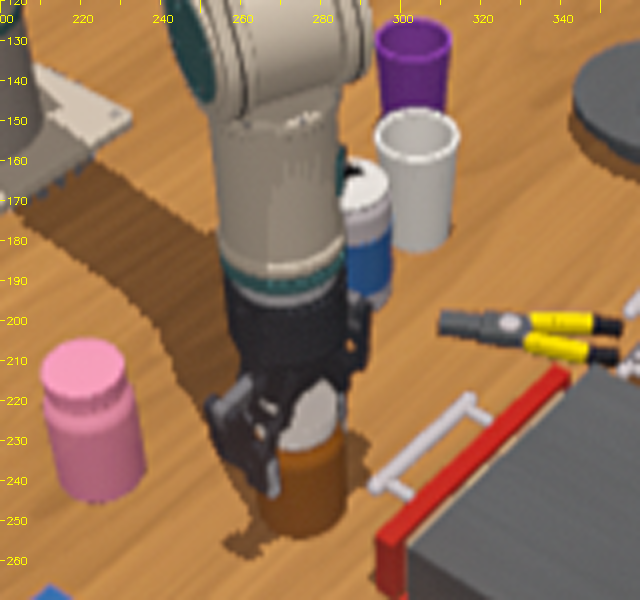

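The jar is held (opening 61 mm). I'll lift it and carry it to the board centre (0.505, -0.3835).

>>> send_rows([
  [1,0,0,-5,0],
  [1,0,0,-20,0],
  [1,0,0,-40,0],
  [1,0,0,-58,0],
  [1,0,0,-60,0],
])

```text
clock: 3.58
ee_pos: [0.5071, -0.1446, 0.2801]
tool_rot: [-179.8, -0.1, -90.0]
force: [1.3, -0.9, -3.7]
width: 0.0609
```

>>> send_rows([
  [1,15,0,0,0],
  [1,45,0,0,0],
  [1,75,0,0,0],
  [1,105,0,0,0],
  [1,135,0,0,0],
])

```text
clock: 4.0
ee_pos: [0.5059, -0.2803, 0.2766]
tool_rot: [179.9, 0.0, -89.9]
force: [0.3, -0.3, -3.8]
width: 0.0608
```

>>> send_rows([
  [1,30,0,0,0],
  [1,58,0,0,0],
  [1,80,0,0,0],
  [1,96,0,0,0],
  [1,103,0,0,0],
])

```text
clock: 4.42
ee_pos: [0.5051, -0.3853, 0.2764]
tool_rot: [179.9, -0.1, -90.2]
force: [0.1, -1.0, -3.6]
width: 0.0606
```

>>> send_rows([
  [1,0,0,0,0],
  [1,0,0,0,0],
  [1,0,0,0,0],
])

```text
clock: 4.67
ee_pos: [0.5069, -0.3802, 0.277]
tool_rot: [180.0, 0.1, -89.9]
force: [0.2, 0.3, -4.4]
width: 0.0609
```

```bash
python3 - <<'E'
from h import *
go(.505,-.3835,.225,-90)
s=snap("scene");crop(s,140,150,320,350,3,"pics/f.png")
E
```

```text
clk 4.67 pos [ 0.5069 -0.3802  0.277 ] rot [179.9515   0.1444 -89.8552] F [ 0.1663  0.2574 -4.3519] w 0.0609 q7 -50.0
shift [ 3.4024  1.8253 52.0304] twist 0.14 len 52
```

View pics/f.png

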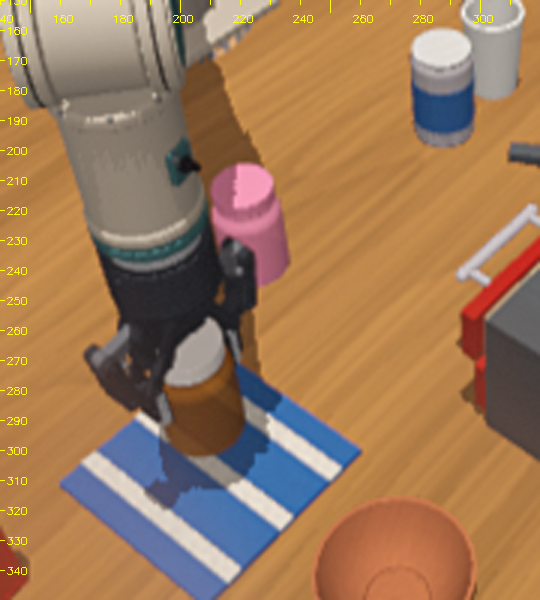

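The jar hangs over the board, with its base near (202,300). I'll lower it and watch the force.

>>> send_rows([
  [1,3,2,10,0],
  [1,3,2,26,0],
  [1,3,2,38,0],
  [1,3,2,45,0],
  [1,3,2,46,0],
])

```text
clock: 5.13
ee_pos: [0.5039, -0.3843, 0.2295]
tool_rot: [179.8, 0.1, -89.9]
force: [-0.7, 0.4, -4.1]
width: 0.0607
```

>>> send_rows([
  [1,0,0,0,0],
  [1,0,0,1,0],
  [1,0,0,2,0],
  [1,0,0,3,0],
  [1,0,0,3,0],
])

```text
clock: 5.55
ee_pos: [0.5046, -0.3854, 0.229]
tool_rot: [-180.0, -0.0, -90.0]
force: [-0.7, 0.3, -3.6]
width: 0.0609
```

```bash
python3 - <<'E'
from h import *
go(.505,-.3835,.225,-90)
E
```

```text
clk 5.55 pos [ 0.5046 -0.3854  0.229 ] rot [-179.9726   -0.0176  -89.9684] F [-0.7133  0.3155 -3.6039] w 0.0609 q7 -49.3
shift [-1.8621 -0.429   4.0177] twist 0.03 len 4
```

>>> send_rows([
  [1,-1.5,0,1,0],
  [1,-1.5,0,2,0],
  [1,-1.5,0,2.5,0],
  [1,-1.5,0,3,0],
  [1,-1.5,0,3,0],
])

```text
clock: 5.97
ee_pos: [0.5045, -0.3838, 0.2256]
tool_rot: [180.0, 0.0, -90.0]
force: [0.6, -1.5, -3.7]
width: 0.0605
```

>>> send_rows([
  [1,0,0,0.5,0],
  [1,0,0,1,0],
  [1,0,0,1,0],
])

```text
clock: 6.22
ee_pos: [0.5045, -0.3838, 0.2246]
tool_rot: [180.0, 0.0, -90.0]
force: [-0.7, 0.5, -5.3]
width: 0.0609
```

```bash
python3 - <<'E'
from h import *
go(.505,-.3835,.225,-90)
s=snap("scene");crop(s,140,200,300,350,4,"pics/g.png")
E
```

```text
clk 6.22 pos [ 0.5045 -0.3838  0.2246] rot [179.9964   0.0034 -89.9681] F [-0.6808  0.4866 -5.3126] w 0.0609 q7 -49.4
shift [-0.2854 -0.524  -0.3956] twist 0.03 len 1
```

View pics/g.png

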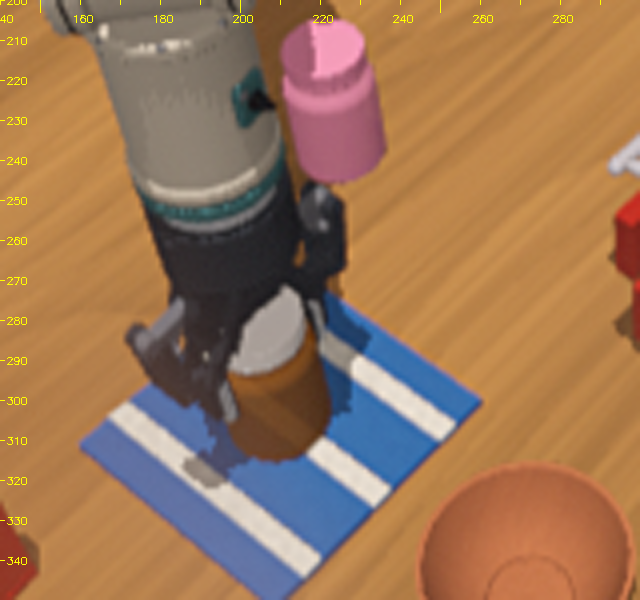

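>>> send_rows([
  [1,0,0,0.5,0],
  [1,0,0,1,0],
  [1,0,0,1,0],
])

```text
clock: 6.52
ee_pos: [0.5045, -0.3838, 0.2244]
tool_rot: [-180.0, -0.0, -90.0]
force: [-2.0, 1.3, 3.3]
width: 0.0609
```

>>> send_rows([
  [1,0,0,0.5,0],
  [1,0,0,1,0],
  [1,0,0,1,0],
])

```text
clock: 6.77
ee_pos: [0.5045, -0.3838, 0.2244]
tool_rot: [-180.0, -0.0, -90.0]
force: [-3.7, 2.4, 10.3]
width: 0.0606
```

The jar is resting on the board. I'll back off 1 mm, release and retreat upward.

>>> send_rows([
  [1,0,0,-1,0],
  [0.2,0,0,-1,0],
  [0.1,0,0,-1,0],
  [0,0,0,-1,0],
  [0,0,0,-1,0],
])

```text
clock: 7.18
ee_pos: [0.5047, -0.3839, 0.2236]
tool_rot: [-180.0, -0.0, -90.0]
force: [0.8, 0.3, -0.1]
width: 0.0858
```

>>> send_rows([
  [0,0,0,-5,0],
  [0,0,0,-25,0],
  [0,0,0,-60,0],
  [0,0,0,-95,0],
  [0,0,0,-110,0],
])

```text
clock: 7.6
ee_pos: [0.5054, -0.3847, 0.3385]
tool_rot: [-179.7, -0.2, -90.0]
force: [0.3, -0.8, 0.6]
width: 0.0853
```

```bash
python3 - <<'E'
from h import *
go(.594,-.120,.33,-1.6)
E
```

```text
clk 7.60 pos [ 0.5054 -0.3847  0.3385] rot [-179.6882   -0.2368  -89.982 ] F [ 0.3287 -0.8144  0.5696] w 0.0853 q7 -50.2
shift [-264.7419  -88.631     7.8952] twist -88.38 len 279
```

>>> send_rows([
  [0,-20,-7,0,-7],
  [0,-45,-15,0,-14],
  [0,-72,-24,0,-21],
  [0,-100,-33,0,-28],
  [0,-125,-42,0,-35],
])

```text
clock: 8.02
ee_pos: [0.5468, -0.2571, 0.3343]
tool_rot: [-180.0, -0.0, -54.6]
force: [-0.2, 0.1, 0.2]
width: 0.0854
```

```bash
python3 - <<'E'
from h import *
go(.594,-.120,.33,-1.6)
s=snap("scene");t=snap("top")
crop(s,140,200,300,350,4,"pics/j.png");crop(t,370,150,480,250,6,"pics/j2.png")
E
```

```text
clk 8.02 pos [ 0.5468 -0.2571  0.3343] rot [-179.9664   -0.0157  -54.6097] F [-0.212   0.1037  0.2244] w 0.0854 q7 -34.2
shift [ -84.4005 -117.9142    4.313 ] twist -53.01 len 145
```

View pics/j.png

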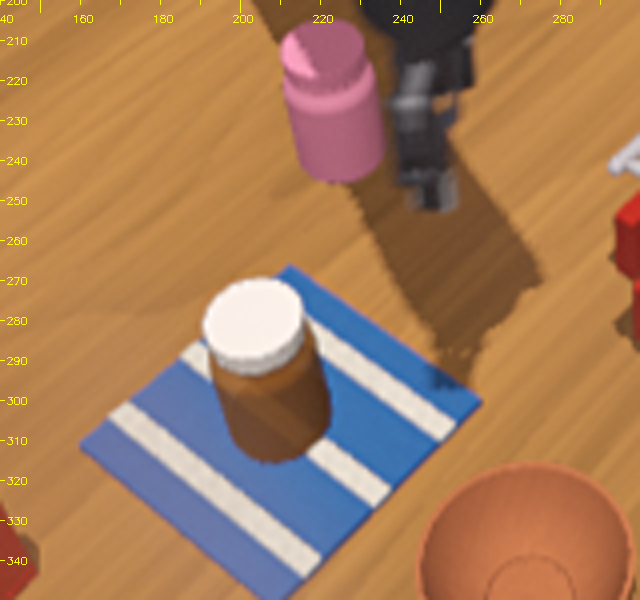

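View pics/j2.png

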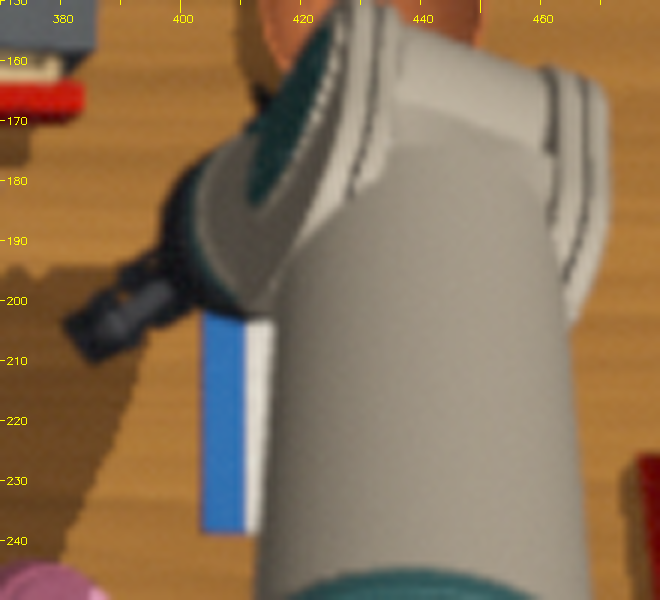

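The jar stands upright on the board (lid at about (203,280) in the scene view). Now on to the handle.

>>> send_rows([
  [0.3,-20,-28,0,-7],
  [0.5,-42,-58,0,-14],
  [0.7,-62,-88,2,-21],
  [0.7,-78,-108,4,-28],
  [0.7,-84,-118,4,-35],
])

```text
clock: 8.53
ee_pos: [0.5958, -0.1175, 0.3299]
tool_rot: [-179.8, 0.0, -19.4]
force: [-0.1, 0.8, -0.0]
width: 0.0263
```

>>> send_rows([
  [0.7,0,0,0,-7],
  [0.7,0,0,0,-14],
  [0.7,0,0,0,-18],
  [0.7,0,0,0,-18],
  [0.7,0,0,0,-18],
])

```text
clock: 8.95
ee_pos: [0.5947, -0.123, 0.3298]
tool_rot: [180.0, -0.0, -2.2]
force: [-0.1, 0.0, 0.4]
width: 0.0255
```

```bash
python3 - <<'E'
from h import *
go(.594,-.120,.260,-1.6)
s=snap("scene");t=snap("top")
crop(s,220,150,380,300,4,"pics/k.png");crop(t,300,130,460,230,5,"pics/k2.png")
E
```

```text
clk 8.95 pos [ 0.5947 -0.123   0.3298] rot [179.9799  -0.0061  -2.1777] F [-0.1051  0.01    0.4077] w 0.0255 q7 -6.3
shift [-0.854  -3.0105 69.8377] twist -0.58 len 70
```

View pics/k.png

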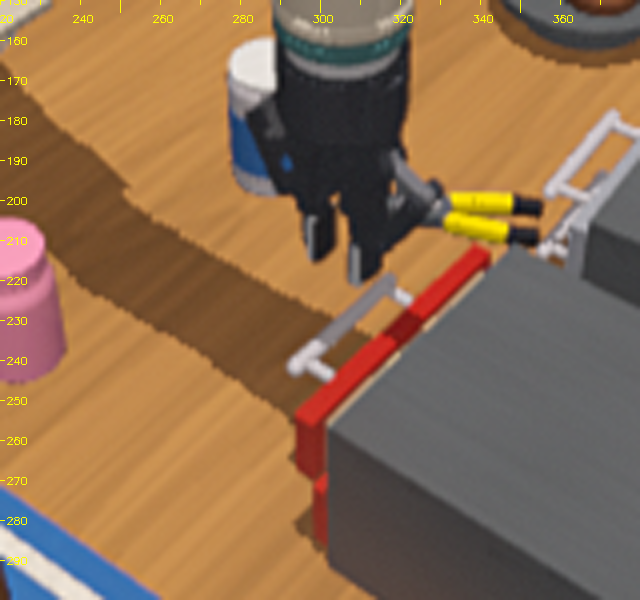

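View pics/k2.png

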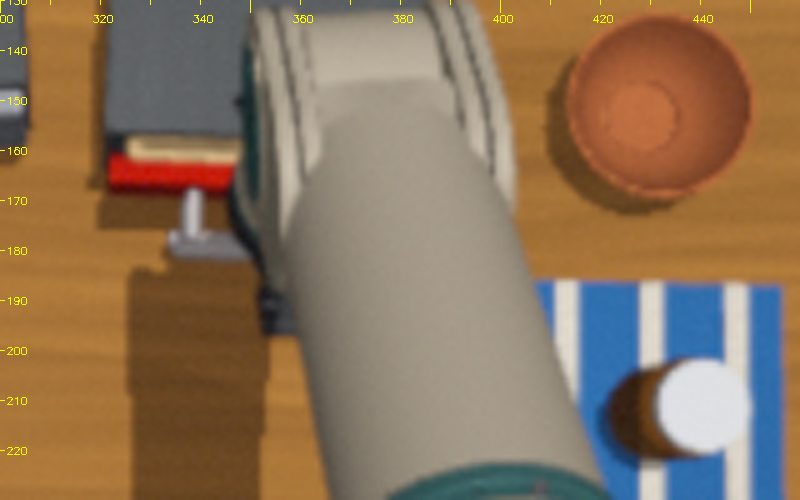

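```bash
python3 - <<'E'
from h import *
t=snap("top")
print("jar lid expected px",proj(t,[.505,-.3835,.111]),"seen at",at(t,300+702/5,130+406/5,.111))
print("handle left end",at(t,300+168/5,130+244/5,.103),"edges",at(t,300+210/5,130+235/5,.108),at(t,300+210/5,130+258/5,.1))
E
```

```text
jar lid expected px (np.float64(440.62391627461847), np.float64(211.25035441306173)) seen at [ 0.5051 -0.3828  0.111 ]
handle left end [ 0.5978 -0.0662  0.103 ] edges [ 0.6029 -0.091   0.108 ] [ 0.5901 -0.0917  0.1   ]
```

>>> send_rows([
  [0.7,0,-3,10,-0.6],
  [0.7,0,-3,30,-0.6],
  [0.7,0,-3,42,-0.6],
  [0.7,0,-3,42,-0.6],
  [0.7,0,-3,42,-0.6],
])

```text
clock: 9.52
ee_pos: [0.5946, -0.1191, 0.2867]
tool_rot: [-180.0, 0.1, -1.4]
force: [0.8, 0.0, -0.9]
width: 0.0258
```

```bash
python3 - <<'E'
from h import *
go(.595,-.120,.260,-1.6)
s=snap("scene");t=snap("top")
crop(s,270,170,370,270,6,"pics/l.png")
st=monitor.get_state();p=st["ee_pos"]
for dx in(-.013,.013):
  for dz in (-.173,): print(proj(s,[p[0]+dx,p[1],p[2]+dz]))
print("bar",[proj(s,[.595,-.12+d,.103]) for d in(-.0475,0,.0475)])
E
```

```text
clk 9.52 pos [ 0.5946 -0.1191  0.2867] rot [-179.9823    0.1326   -1.3611] F [ 0.7831  0.0481 -0.9147] w 0.0258 q7 -7.1
shift [ 0.5167  0.9395 26.6574] twist 0.24 len 27
(np.float64(301.68642394987586), np.float64(223.7927652770101))
(np.float64(309.844148401255), np.float64(228.36948118492768))
bar [(np.float64(293.78457123621564), np.float64(240.6937970280251)), (np.float64(305.45428965466425), np.float64(229.45743310480663)), (np.float64(316.5218118161106), np.float64(218.8009029062974))]
```

View pics/l.png

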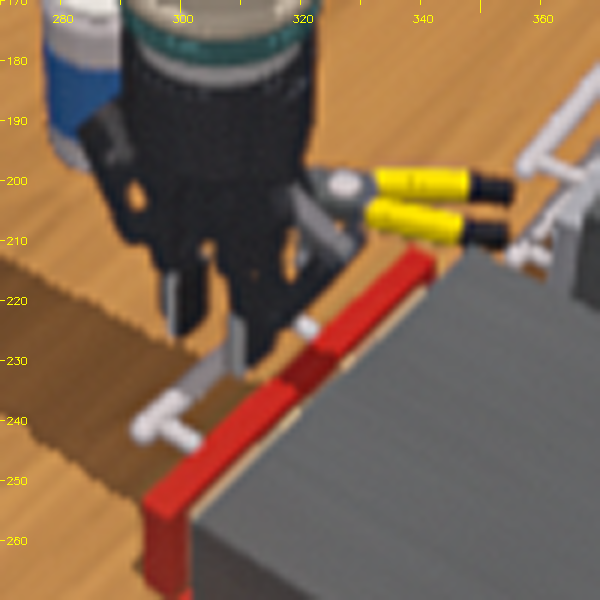

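The bar's near end is at (294,241), where the model predicts it, and the fingers are above either side of the bar. I'll descend over it.

>>> send_rows([
  [0.7,1,0,6,0],
  [0.7,1,0,14,0],
  [0.7,1,0,22,0],
  [0.7,1,0,27,0],
  [0.7,1,0,27,0],
])

```text
clock: 10.03
ee_pos: [0.5958, -0.1193, 0.2598]
tool_rot: [-180.0, 0.0, -1.4]
force: [-0.2, -0.1, 1.7]
width: 0.0253
```

```bash
python3 - <<'E'
from h import *
go(.595,-.120,.258,-1.6)
s=snap("scene")
crop(s,270,170,370,270,6,"pics/m.png")
E
```

```text
clk 10.03 pos [ 0.5958 -0.1193  0.2598] rot [-179.9951    0.0479   -1.3682] F [-0.1654 -0.0798  1.7414] w 0.0253 q7 -7.9
shift [-0.7864  0.7293  1.8008] twist 0.23 len 2
```

View pics/m.png

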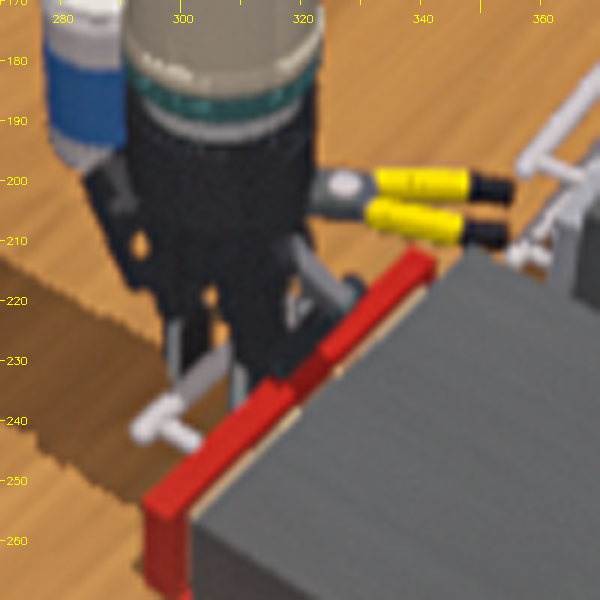

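The fingers straddle the bar. I'll close on it.

>>> send_rows([
  [1,0,0,0,0],
  [1,0,0,0,0],
  [1,0,0,0,0],
  [1,0,0,0,0],
], grip_force=40)

```text
clock: 10.42
ee_pos: [0.5957, -0.1192, 0.2605]
tool_rot: [-180.0, 0.0, -1.4]
force: [-0.6, -0.3, -2.4]
width: 0.0095
```

>>> send_rows([
  [1,-4,0,0,0],
  [1,-14,0,0,0],
  [1,-26,0,0,0],
  [1,-40,0,0,0],
  [1,-54,0,0,0],
])

```text
clock: 10.83
ee_pos: [0.5415, -0.1181, 0.2606]
tool_rot: [-180.0, -0.1, -1.4]
force: [1.1, -1.1, -4.7]
width: 0.0092
```

>>> send_rows([
  [1,-15,0,0,0],
  [1,-30,0,0,0],
  [1,-45,0,0,0],
  [1,-58,0,0,0],
  [1,-66,0,0,0],
])

```text
clock: 11.25
ee_pos: [0.4744, -0.1166, 0.2606]
tool_rot: [180.0, 0.1, -1.4]
force: [1.4, -1.2, -8.3]
width: 0.0091
```

>>> send_rows([
  [1,-2,0,0,0],
  [1,-5,0,0,0],
  [1,-8,0,0,0],
  [1,-11,0,0,0],
  [1,-14,0,0,0],
])

```text
clock: 11.67
ee_pos: [0.4622, -0.1163, 0.2606]
tool_rot: [180.0, -0.0, -1.4]
force: [1.6, -2.6, -9.0]
width: 0.0093
```

```bash
python3 - <<'E'
from h import *
go(.595,-.120,.258,-1.6)
s=snap("scene");t=snap("top")
crop(s,220,170,380,320,4,"pics/n.png")
crop(t,290,90,420,230,4,"pics/n2.png")
E
```

```text
clk 11.67 pos [ 0.4622 -0.1163  0.2606] rot [179.9869  -0.0295  -1.387 ] F [ 1.577  -2.5998 -9.0235] w 0.0093 q7 -9.7
shift [132.8756   0.4399   2.641 ] twist 0.21 len 133
```

View pics/n.png

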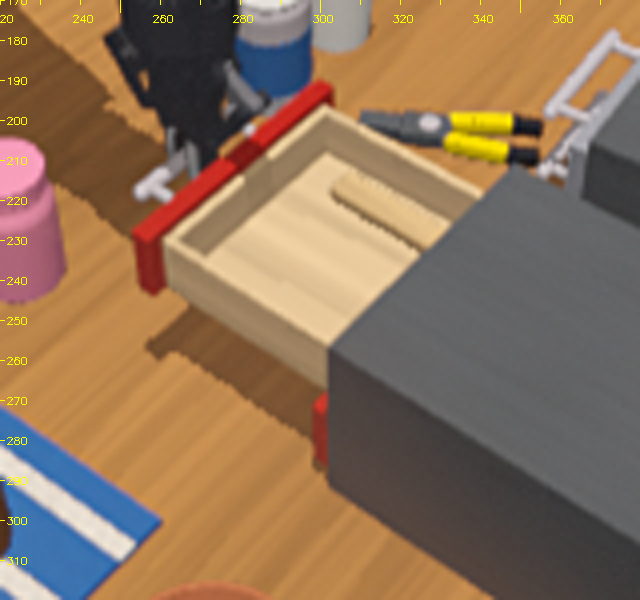

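View pics/n2.png

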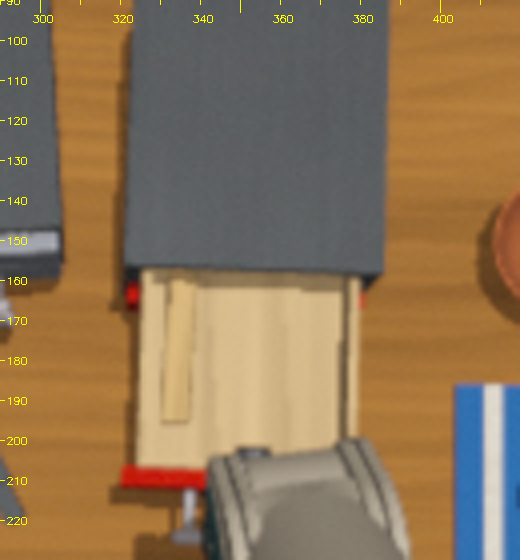

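>>> send_rows([
  [1,-2,0,0,0],
  [1,-4,0,0,0],
  [1,-6,0,0,0],
  [1,-8,0,0,0],
  [1,-10,0,0,0],
])

```text
clock: 12.18
ee_pos: [0.4517, -0.1161, 0.2606]
tool_rot: [180.0, 0.0, -1.4]
force: [0.9, -4.1, -11.0]
width: 0.0095
```

>>> send_rows([
  [1,-1,0,0,0],
  [1,-2,0,0,0],
  [1,-3,0,0,0],
  [1,-4,0,0,0],
  [1,-5,0,0,0],
])

```text
clock: 12.6
ee_pos: [0.4468, -0.116, 0.2606]
tool_rot: [180.0, 0.0, -1.4]
force: [0.8, -4.9, -11.5]
width: 0.0091
```

>>> send_rows([
  [1,-1,0,0,0],
  [1,-2,0,0,0],
  [1,-3,0,0,0],
  [1,-4,0,0,0],
  [1,-5,0,0,0],
])

```text
clock: 13.02
ee_pos: [0.4418, -0.1159, 0.2606]
tool_rot: [180.0, 0.0, -1.4]
force: [0.5, -4.8, -12.1]
width: 0.0094
```

>>> send_rows([
  [1,-1,0,0,0],
  [1,-2,0,0,0],
  [1,-3,0,0,0],
  [1,-4,0,0,0],
  [1,-4,0,0,0],
])

```text
clock: 13.43
ee_pos: [0.4404, -0.1159, 0.2607]
tool_rot: [-180.0, -0.4, -1.4]
force: [7.7, -5.9, -20.5]
width: 0.0097
```

>>> send_rows([
  [1,-0.5,0,0,0],
  [1,-1,0,0,0],
  [1,-1,0,0,0],
])

```text
clock: 13.68
ee_pos: [0.4401, -0.1159, 0.2607]
tool_rot: [-180.0, -0.5, -1.4]
force: [8.9, -6.3, -23.1]
width: 0.0097
```

```bash
python3 - <<'E'
from h import *
go(.44,-.120,.258,-1.6)
E
```

```text
clk 13.68 pos [ 0.4401 -0.1159  0.2607] rot [-179.983    -0.4871   -1.374 ] F [  8.9219  -6.2672 -23.0869] w 0.0097 q7 -10.0
shift [0.0033 4.0808 2.7299] twist 0.23 len 5
```

At the stop (0.440, force rising and no further travel). I'll ease off the tension and release.

>>> send_rows([
  [1,1.5,0,0,0],
  [0.9,1.5,0,0,0],
  [0.8,1.5,0,0,0],
  [0.72,1.5,0,0,0],
  [0.72,1.5,0,0,0],
])

```text
clock: 14.1
ee_pos: [0.4386, -0.1146, 0.2613]
tool_rot: [-180.0, -0.1, -1.3]
force: [-0.4, -0.2, 0.1]
width: 0.0236
```

>>> send_rows([
  [0.72,0,0,-4,0],
  [0.72,0,0,-14,0],
  [0.72,0,0,-34,0],
  [0.72,0,0,-64,0],
  [0.6,0,0,-94,0],
])

```text
clock: 14.52
ee_pos: [0.4379, -0.1149, 0.3559]
tool_rot: [-180.0, 0.1, -1.3]
force: [0.1, -0.5, -0.1]
width: 0.0333
```

```bash
python3 - <<'E'
from h import *
go(.5225,.081,.30,-62.3)
s=snap("scene");t=snap("top")
crop(s,220,150,380,300,4,"pics/o.png")
E
```

```text
clk 14.52 pos [ 0.4379 -0.1149  0.3559] rot [-179.9529    0.0927   -1.3081] F [ 0.1427 -0.5316 -0.1448] w 0.0333 q7 -4.7
shift [  80.1965 -197.6926   55.9333] twist 60.99 len 221
```

View pics/o.png

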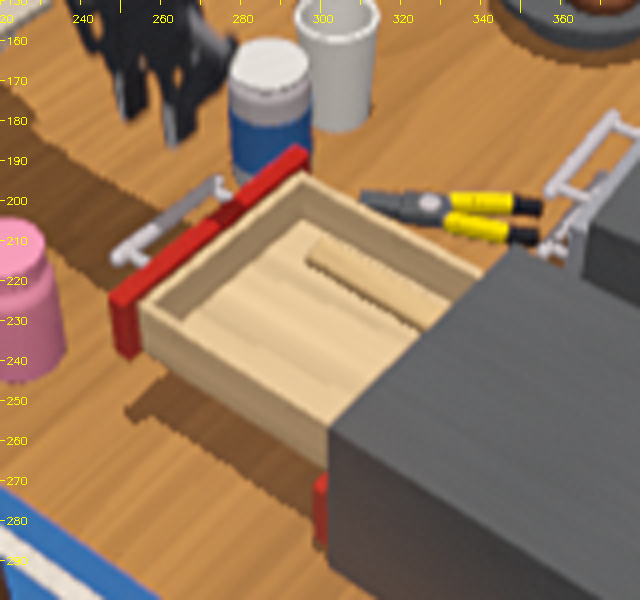

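The drawer is fully open, with the rib on its far (+y) side around (375,285)/4 in the crop. I'll move over the pliers.

>>> send_rows([
  [0.45,12,-30,2,7],
  [0.45,27,-66,6,14],
  [0.45,42,-102,10,21],
  [0.45,56,-138,15,28],
  [0.45,69,-170,20,35],
])

```text
clock: 15.03
ee_pos: [0.5117, 0.0555, 0.3348]
tool_rot: [-179.9, 0.0, -36.6]
force: [0.8, -0.5, 0.8]
width: 0.0471
```

```bash
python3 - <<'E'
from h import *
go(.520,.0795,.28,-62.3)
E
```

```text
clk 15.03 pos [0.5117 0.0555 0.3348] rot [-179.9424    0.0094  -36.6446] F [ 0.8083 -0.4954  0.8452] w 0.0471 q7 -52.4
shift [ -7.6869 -24.141   54.8244] twist 25.66 len 60
```

>>> send_rows([
  [0.45,-3,-10,5,7],
  [0.45,-6,-20,20,14],
  [0.45,-8,-24,38,21],
  [0.45,-8,-24,54,25.6],
  [0.45,-8,-24,54,25.6],
])

```text
clock: 15.45
ee_pos: [0.5177, 0.0778, 0.2783]
tool_rot: [179.7, 0.1, -62.0]
force: [-0.2, -0.4, 0.3]
width: 0.0466
```

>>> send_rows([
  [0.45,0,0,0,0],
  [0.45,0,0,0,0],
])

```text
clock: 15.62
ee_pos: [0.5194, 0.0768, 0.2814]
tool_rot: [-180.0, -0.0, -61.9]
force: [-0.1, 0.3, 0.3]
width: 0.0471
```

```bash
python3 - <<'E'
from h import *
go(.520,.0795,.20,-62.3)
s=snap("scene");t=snap("top")
crop(s,270,120,400,245,5,"pics/p.png")
crop(t,230,130,330,250,5,"pics/p2.png")
E
```

```text
clk 15.62 pos [0.5194 0.0768 0.2814] rot [-179.96     -0.0055  -61.852 ] F [-0.1174  0.3196  0.2625] w 0.0471 q7 -73.3
shift [-2.0818 -1.7484 81.4308] twist 0.45 len 81
```

View pics/p.png

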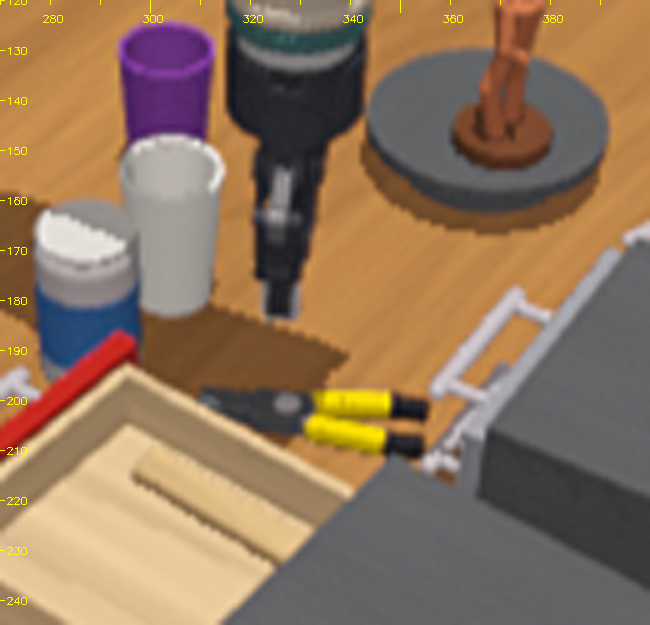

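View pics/p2.png

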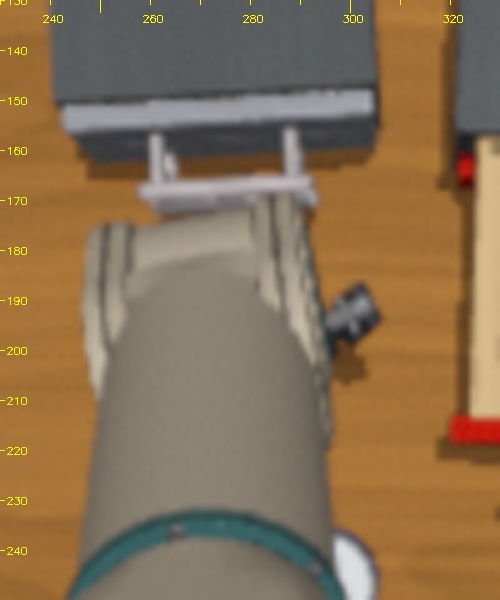

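>>> send_rows([
  [0.45,-2,-2,10,0.4],
  [0.45,-2,-2,35,0.4],
  [0.45,-2,-2,62,0.4],
  [0.45,-2,-2,80,0.4],
  [0.45,-2,-2,82,0.4],
])

```text
clock: 16.13
ee_pos: [0.519, 0.0794, 0.1959]
tool_rot: [179.7, 0.1, -62.4]
force: [-0.7, -0.1, -0.2]
width: 0.0468
```

>>> send_rows([
  [0.45,0,0,0,0],
  [0.45,0,0,0,0],
])

```text
clock: 16.3
ee_pos: [0.5205, 0.0796, 0.1993]
tool_rot: [-179.9, -0.0, -62.4]
force: [-0.3, -0.4, 0.5]
width: 0.0469
```

```bash
python3 - <<'E'
from h import *
go(.520,.0795,.178,-62.3)
s=snap("scene")
crop(s,270,120,400,245,5,"pics/q.png")
E
```

```text
clk 16.30 pos [0.5205 0.0796 0.1993] rot [-179.9373   -0.0111  -62.3766] F [-0.3352 -0.3885  0.5021] w 0.0469 q7 -74.0
shift [-0.1736  0.5388 21.3106] twist -0.08 len 21
```

View pics/q.png

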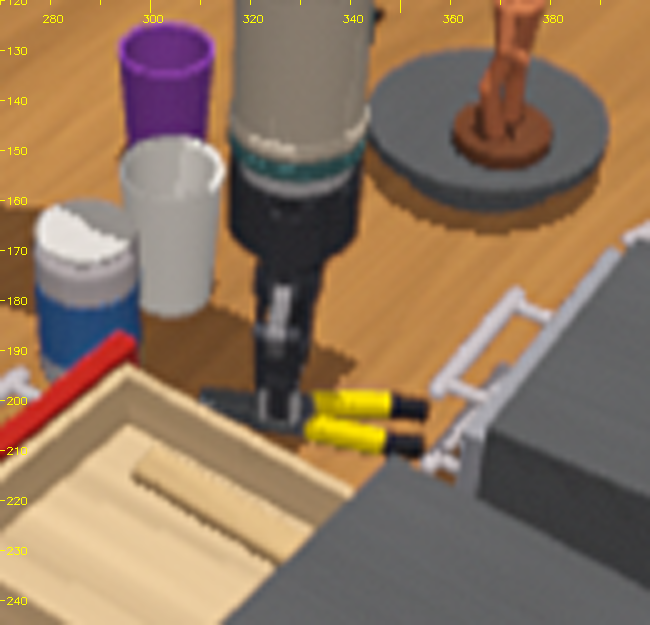

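>>> send_rows([
  [0.45,0,0,6,0],
  [0.45,0,0,13,0],
  [0.45,0,0,18,0],
  [0.45,0,0,20,0],
  [0.45,0,0,20,0],
])

```text
clock: 16.77
ee_pos: [0.5199, 0.0796, 0.1781]
tool_rot: [179.9, 0.0, -62.4]
force: [-0.0, -0.7, 0.9]
width: 0.047
```

>>> send_rows([
  [0.55,0,0,0,0],
  [0.62,0,0,0,0],
  [0.66,0,0,0,0],
  [1,0,0,0,0],
  [1,0,0,0,0],
], grip_force=40)

```text
clock: 17.18
ee_pos: [0.5202, 0.0796, 0.1791]
tool_rot: [-180.0, -0.0, -62.4]
force: [0.0, 0.0, 4.0]
width: 0.0249
```

>>> send_rows([
  [1,0,0,0,0],
  [1,0,0,0,0],
])

```text
clock: 17.35
ee_pos: [0.5202, 0.0796, 0.1791]
tool_rot: [-180.0, -0.0, -62.4]
force: [-1.0, 0.7, 5.6]
width: 0.0247
```

```bash
python3 - <<'E'
from h import *
go(.520,.0795,.178,-62.3)
s=snap("scene")
crop(s,270,120,400,245,5,"pics/r.png")
E
```

```text
clk 17.35 pos [0.5202 0.0796 0.1791] rot [-179.9692   -0.0085  -62.3668] F [-0.99    0.6739  5.605 ] w 0.0247 q7 -74.1
shift [-0.0077  0.2662  1.1047] twist -0.07 len 1
```

View pics/r.png

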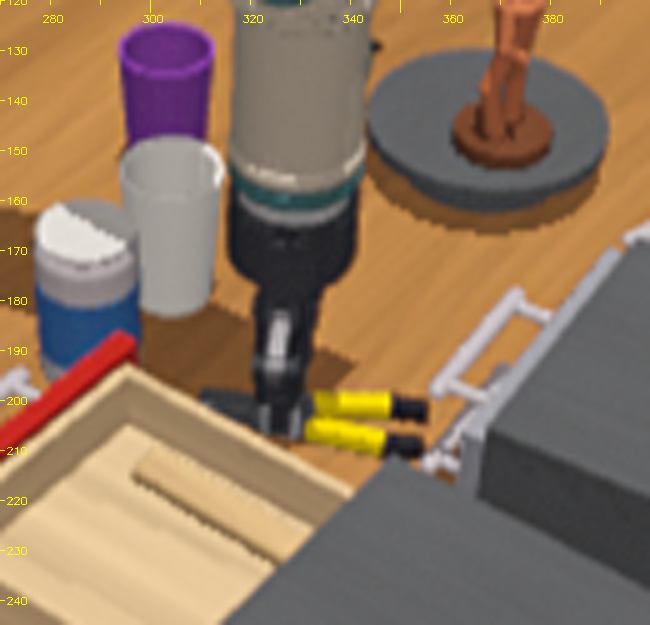

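The pliers are gripped at the pivot (opening 25 mm). I'll lift them, moving slightly away from the grey handles.

>>> send_rows([
  [1,0,1,-4,0],
  [1,0,8,-16,0],
  [1,0,16,-36,0],
  [1,0,20,-66,0],
  [1,0,20,-98,0],
], grip_force=60)

```text
clock: 17.82
ee_pos: [0.5005, 0.0695, 0.2764]
tool_rot: [179.7, 0.1, -62.4]
force: [0.7, 0.1, -2.0]
width: 0.0238
```

>>> send_rows([
  [1,0,0,-25,0],
  [1,0,0,-50,0],
  [1,0,0,-68,0],
  [1,0,0,-75,0],
  [1,0,0,-75,0],
])

```text
clock: 18.23
ee_pos: [0.5027, 0.0703, 0.353]
tool_rot: [-179.8, -0.1, -62.4]
force: [0.3, 0.4, -2.1]
width: 0.0245
```

```bash
python3 - <<'E'
from h import *
go(.549,-.14,.35,-91.6)
s=snap("scene");t=snap("top")
crop(s,230,110,400,300,3,"pics/s.png")
crop(t,280,130,420,240,5,"pics/s2.png")
E
```

```text
clk 18.23 pos [0.5027 0.0703 0.353 ] rot [-179.8412   -0.0514  -62.3777] F [ 0.3137  0.4317 -2.0679] w 0.0245 q7 -73.4
shift [207.7779  56.4519   2.9955] twist 29.22 len 215
```

View pics/s.png

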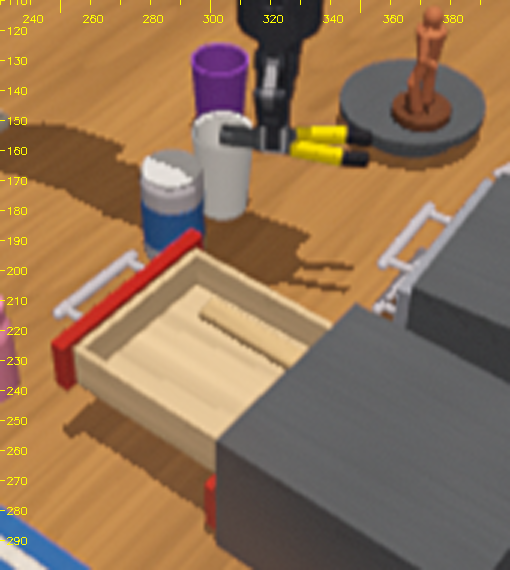

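View pics/s2.png

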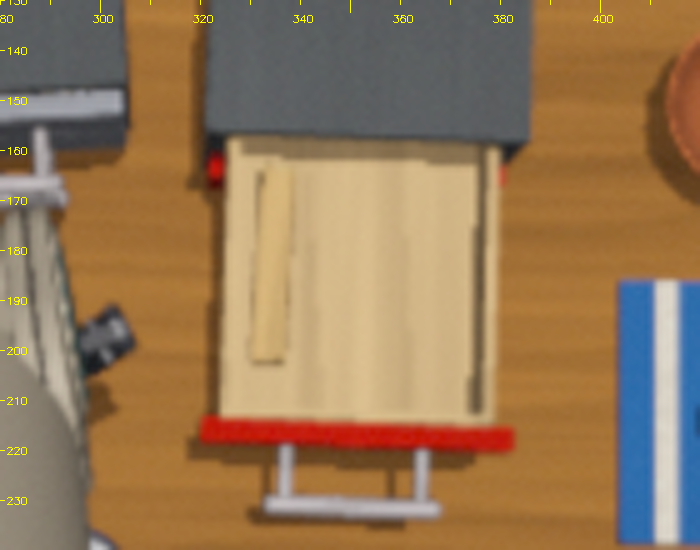

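```bash
python3 - <<'E'
from h import *
t=snap("top");s=snap("scene")
A=lambda x,y:(280+x/5,130+y/5)
P=lambda n,x,y,z:print(n,at(t,*A(x,y),z)[:2])
P("chestL",208,133,.14);P("chestR",528,142,.14)
P("frontL inner",222,414,.118);P("frontR inner",492,424,.118)
P("red topL",203,418,.129);P("red topR",513,428,.129);P("red outL",203,441,.129);P("red outR",513,452,.129)
P("wallL out top",228,140,.118);P("wallR out top",500,150,.118);P("wallR out bot",492,424,.118);P("wallL bot",220,414,.118)
P("floor -y edge top",480,160,.08);P("floor -y edge bot",474,412,.08)
P("rib tl",264,168,.092);P("rib tr",293,168,.092);P("rib bl",250,363,.092);P("rib br",284,363,.092)
P("hL",265,503,.103);P("hR",440,510,.103)
B=lambda x,y:(220+x/4,150+y/4)
for n,p in [("rib near corner R",(310,262)),("rib near L",(322,235))]: print(n,at(s,*B(*p),.092)[:2])
print("floor front +y corner",at(s,*B(303,222),.08)[:2],"floor front -y",at(s,*B(190,316),.08)[:2], "wall in top front-y", at(s,*B(152,302),.118)[:2])
E
```

```text
chestL [ 0.6575 -0.0287]
chestR [ 0.6552 -0.2155]
frontL inner [ 0.4947 -0.0397]
frontR inner [ 0.4913 -0.1984]
red topL [ 0.4917 -0.0284]
red topR [ 0.4887 -0.2088]
red outL [ 0.4783 -0.0286]
red outR [ 0.4748 -0.2088]
wallL out top [ 0.6577 -0.041 ]
wallR out top [ 0.6543 -0.2028]
wallR out bot [ 0.4913 -0.1984]
wallL bot [ 0.4946 -0.0385]
floor -y edge top [ 0.6549 -0.197 ]
floor -y edge bot [ 0.5    -0.1936]
rib tl [ 0.6458 -0.0638]
rib tr [ 0.6461 -0.0814]
rib bl [ 0.5268 -0.0568]
rib br [ 0.5271 -0.0772]
hL [ 0.4429 -0.0663]
hR [ 0.4405 -0.1701]
rib near corner R [ 0.5412 -0.0849]
rib near L [ 0.5318 -0.0598]
floor front +y corner [ 0.5058 -0.0481] floor front -y [ 0.5021 -0.1624] wall in top front-y [ 0.5003 -0.1928]
```

```bash
python3 - <<'E'
from h import *
s=snap("scene");C=lambda x,y:(230+x/3,110+y/3)
tip=at(s,*C(220,134),.182);a=at(s,*C(373,138),.182);b=at(s,*C(367,160),.182);m=(a+b)/2
h=np.arctan2(*(tip-m)[[1,0]]);print(tip,m,np.linalg.norm(tip-m),np.degrees(h))
p=monitor.get_state()["ee_pos"];u=np.array([np.cos(h),np.sin(h)])
print("tip ahead of tcp",(tip-p)[:2]@u,"lateral",(tip-p)[:2]@[-u[1],u[0]])
go(.558,-.139,.35,-91.5)
E
```

```text
[0.4627 0.0425 0.182 ] [0.5853 0.109  0.182 ] 0.13952021412263743 -151.54069078538214
tip ahead of tcp 0.04766545133708247 lateral 0.0056665320228080455
clk 18.48 pos [0.5019 0.0702 0.3502] rot [179.8326   0.0493 -62.3623] F [ 1.0509  0.2006 -2.2829] w 0.0239 q7 -73.4
shift [211.3914  47.3482   0.1981] twist 29.14 len 217
```

>>> send_rows([
  [1,16,4,0,3],
  [1,48,11,0,8],
  [1,84,19,0,14],
  [1,120,27,0,20],
  [1,155,35,0,25],
])

```text
clock: 18.9
ee_pos: [0.5433, -0.0859, 0.3509]
tool_rot: [179.9, -0.0, -87.8]
force: [0.7, -0.4, -2.4]
width: 0.0244
```

```bash
python3 - <<'E'
from h import *
go(.558,-.139,.32,-91.5)
E
```

```text
clk 18.90 pos [ 0.5433 -0.0859  0.3509] rot [179.9244  -0.0325 -87.7541] F [ 0.6948 -0.3876 -2.399 ] w 0.0244 q7 -76.4
shift [ 53.6579 -12.6267  30.9311] twist 3.75 len 63
```

>>> send_rows([
  [1,25,-6,0,2],
  [1,44,-10,5,3.7],
  [1,53,-12,15,3.7],
  [1,53,-12,28,3.7],
  [1,53,-12,30,3.7],
])

```text
clock: 19.32
ee_pos: [0.5564, -0.136, 0.3186]
tool_rot: [179.7, 0.1, -91.1]
force: [-1.4, 0.5, -2.9]
width: 0.0244
```

>>> send_rows([
  [1,0,0,0,0],
  [1,0,0,0,0],
  [1,0,0,0,0],
])

```text
clock: 19.57
ee_pos: [0.5579, -0.1349, 0.322]
tool_rot: [-180.0, 0.0, -91.0]
force: [0.3, -0.4, -2.1]
width: 0.0242
```

```bash
python3 - <<'E'
from h import *
go(.558,-.139,.27,-91.5)
s=snap("scene");t=snap("top")
crop(s,230,130,370,280,4,"pics/u.png")
crop(t,290,130,420,240,5,"pics/u2.png")
E
```

```text
clk 19.57 pos [ 0.5579 -0.1349  0.322 ] rot [-179.9765    0.0157  -90.9875] F [ 0.2787 -0.3836 -2.1486] w 0.0242 q7 -74.0
shift [ 4.1258 -0.1697 52.0086] twist 0.51 len 52
```

View pics/u.png

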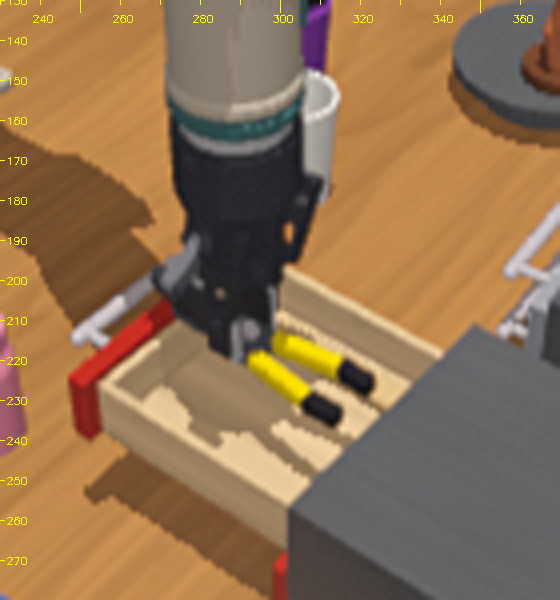

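View pics/u2.png

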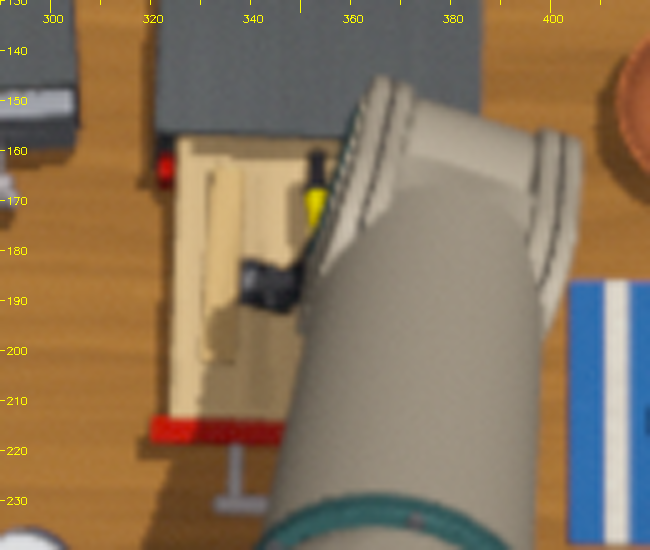

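```bash
python3 - <<'E'
from h import *
t=snap("top")
A=lambda x,y:(290+x/5,130+y/5)
print("tail +y end",at(t,*A(317,150),.148), "knuckle out",at(t,*A(240,285),.20))
go(.558,-.144,.27,-91.5)
E
```

```text
tail +y end [ 0.6475 -0.1208  0.148 ] knuckle out [ 0.5623 -0.074   0.2   ]
clk 19.72 pos [ 0.5579 -0.1352  0.3223] rot [-179.9401   -0.0027  -91.0199] F [-0.8988 -0.4985 -1.7196] w 0.0245 q7 -74.0
shift [ 8.7804 -0.1971 52.2977] twist 0.48 len 53
```

>>> send_rows([
  [1,7,0,5,0.5],
  [1,7,0,18,0.5],
  [1,7,0,32,0.5],
  [1,7,0,44,0.5],
  [1,7,0,52,0.5],
])

```text
clock: 20.13
ee_pos: [0.5572, -0.1431, 0.2685]
tool_rot: [179.9, -0.0, -91.6]
force: [-0.6, -0.4, -2.2]
width: 0.0243
```

>>> send_rows([
  [1,0,0,0,0],
  [1,0,0,0,0],
  [1,0,0,0,0],
])

```text
clock: 20.38
ee_pos: [0.5579, -0.1429, 0.2703]
tool_rot: [-179.9, -0.0, -91.6]
force: [0.2, 0.6, -1.6]
width: 0.0242
```

```bash
python3 - <<'E'
from h import *
go(.558,-.142,.26,-91.5)
s=snap("scene");t=snap("top")
crop(s,230,130,370,280,4,"pics/v.png")
E
```

```text
clk 20.38 pos [ 0.5579 -0.1429  0.2703] rot [-179.9356   -0.0195  -91.5807] F [ 0.1661  0.6221 -1.5729] w 0.0242 q7 -73.1
shift [-0.9418 -0.0866 10.2637] twist -0.08 len 10
```

View pics/v.png

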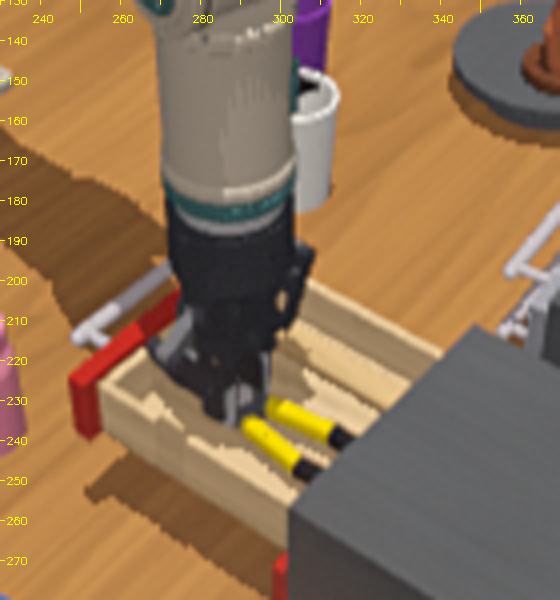

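The pliers are about 11 mm above the floor and clear of the rib. I'll creep down until I get contact.

>>> send_rows([
  [1,0,0,2,0],
  [1,0,0,5,0],
  [1,0,0,7,0],
  [1,0,0,8,0],
  [1,0,0,8,0],
])

```text
clock: 20.9
ee_pos: [0.5574, -0.1426, 0.2613]
tool_rot: [180.0, 0.0, -91.6]
force: [0.0, -0.5, -2.5]
width: 0.0246
```

>>> send_rows([
  [1,0,0,0.5,0],
  [1,0,0,1,0],
  [1,0,0,1.5,0],
  [1,0,0,1.5,0],
])

```text
clock: 21.23
ee_pos: [0.5576, -0.1426, 0.2602]
tool_rot: [180.0, 0.0, -91.6]
force: [-0.2, 0.0, -1.9]
width: 0.0243
```

>>> send_rows([
  [1,0,0,0.5,0],
  [1,0,0,1,0],
  [1,0,0,1,0],
])

```text
clock: 21.48
ee_pos: [0.5576, -0.1427, 0.2593]
tool_rot: [-180.0, -0.0, -91.6]
force: [0.6, 0.0, -2.8]
width: 0.024
```

>>> send_rows([
  [1,0,0,0.5,0],
  [1,0,0,1,0],
  [1,0,0,1,0],
])

```text
clock: 21.73
ee_pos: [0.5581, -0.1427, 0.2592]
tool_rot: [-179.9, -0.0, -91.6]
force: [-0.4, 0.0, 4.8]
width: 0.0239
```

>>> send_rows([
  [1,0,0,0.5,0],
  [1,0,0,1,0],
  [1,0,0,1,0],
])

```text
clock: 21.98
ee_pos: [0.5587, -0.1427, 0.2592]
tool_rot: [-179.8, -0.0, -91.6]
force: [-0.3, -0.0, 11.0]
width: 0.0243
```

Contact is made. I'll ease off, open to about 45 mm and rise.

>>> send_rows([
  [1,0,0,-1.5,0],
  [0.62,0,0,-1.5,0],
  [0.55,0,0,-1.5,0],
  [0.5,0,0,-1.5,0],
  [0.5,0,0,-1.5,0],
])

```text
clock: 22.4
ee_pos: [0.5575, -0.1427, 0.2585]
tool_rot: [180.0, -0.0, -91.6]
force: [-0.4, 0.7, 0.4]
width: 0.0429
```

>>> send_rows([
  [0.5,0,0,-4,0],
  [0.5,0,0,-14,0],
  [0.5,0,0,-34,0],
  [0.5,0,0,-66,0],
  [0.5,0,0,-100,0],
])

```text
clock: 22.82
ee_pos: [0.557, -0.1425, 0.3596]
tool_rot: [179.9, 0.0, -91.6]
force: [1.4, 0.1, -1.4]
width: 0.0428
```

```bash
python3 - <<'E'
from h import *
go(.40,.25,.42,-91.5)
s=snap("scene");t=snap("top")
crop(s,230,130,370,280,4,"pics/w.png")
E
```

```text
clk 22.82 pos [ 0.557  -0.1425  0.3596] rot [179.8671   0.0202 -91.5747] F [ 1.4094  0.0674 -1.3748] w 0.0428 q7 -74.2
shift [-388.1053  167.9108  -59.8566] twist -0.07 len 427
```

View pics/w.png

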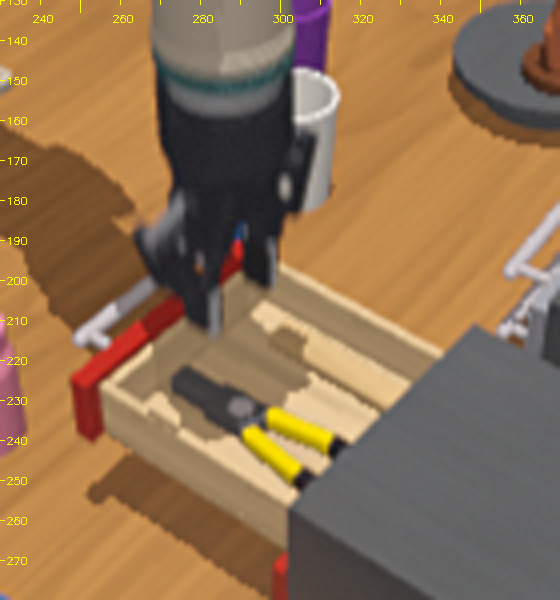

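>>> send_rows([
  [0.5,10,5,-20,0],
  [0.5,40,22,-40,0],
  [0.5,74,42,-50,0],
  [0.5,108,62,-60,0],
  [0.5,140,82,-60,0],
])

```text
clock: 23.33
ee_pos: [0.471, -0.2821, 0.4213]
tool_rot: [-179.8, -0.1, -91.6]
force: [0.2, -1.3, 1.0]
width: 0.0429
```

>>> send_rows([
  [0.5,33,20,0,0],
  [0.5,66,40,0,0],
  [0.5,99,60,0,0],
  [0.5,132,80,0,0],
  [0.5,165,90,0,0],
])

```text
clock: 23.75
ee_pos: [0.3741, -0.4445, 0.4193]
tool_rot: [179.9, 0.0, -91.7]
force: [0.5, 0.5, 0.3]
width: 0.0425
```

>>> send_rows([
  [0.5,25,15,0,0],
  [0.5,50,30,0,0],
  [0.5,70,40,0,0],
  [0.5,70,40,0,0],
  [0.5,70,40,0,0],
])

```text
clock: 24.17
ee_pos: [0.3341, -0.5127, 0.4187]
tool_rot: [180.0, -0.0, -91.7]
force: [-0.2, 0.4, 0.4]
width: 0.0423
```

```bash
python3 - <<'E'
from h import *
go(.40,.25,.42,-91.5)
s=snap("scene");t=snap("top")
cv2.imwrite("pics/x.png",s["img"][:,:,::-1])
crop(s,230,150,370,290,4,"pics/x1.png")
crop(t,270,130,470,270,4,"pics/x2.png")
E
```

```text
clk 24.17 pos [ 0.3341 -0.5127  0.4187] rot [179.978   -0.0077 -91.7483] F [-0.2167  0.3536  0.3643] w 0.0423 q7 -31.7
shift [-764.3118  -42.6343   -1.379 ] twist -0.25 len 766
```

View pics/x.png

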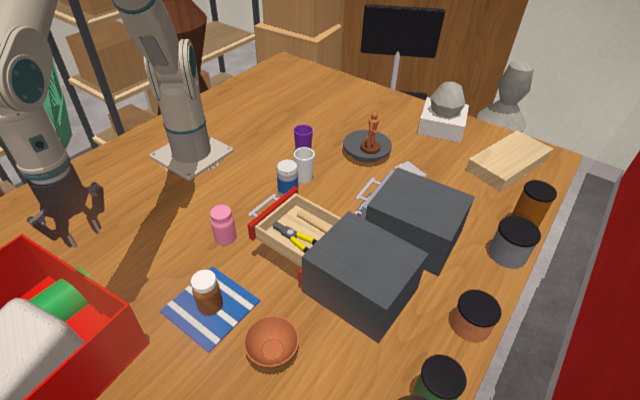

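View pics/x1.png

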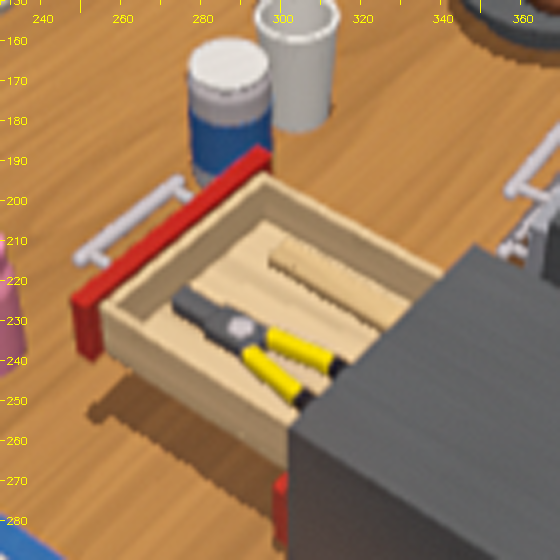

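View pics/x2.png

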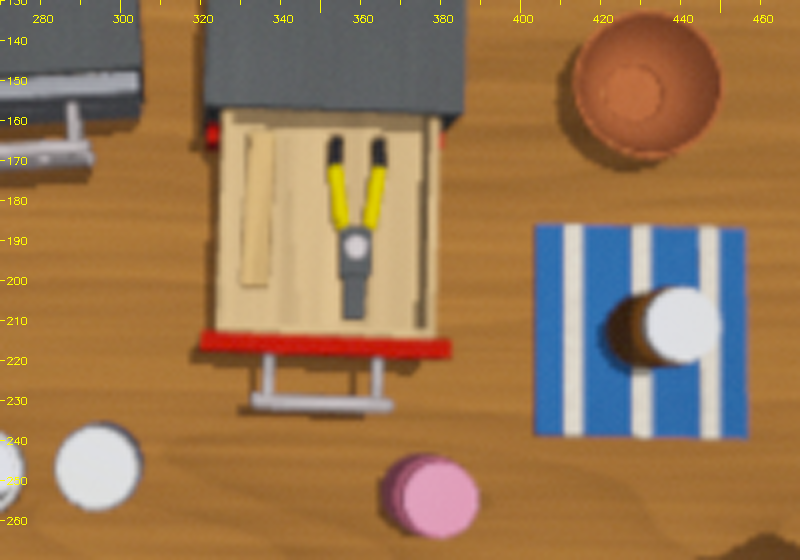

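```bash
python3 - <<'E'
from h import *
t=snap("top")
crop(t,280,130,420,240,5,"pics/y.png")
a=cv2.imread("pics/s2.png",0).astype(np.float32);b=cv2.imread("pics/y.png",0).astype(np.float32)
print("front shift px",[round(v/5,2) for v in cv2.phaseCorrelate(a[395:530,190:530].copy(),b[395:530,190:530].copy())[0]])
print("chest shift px",[round(v/5,2) for v in cv2.phaseCorrelate(a[40:160,190:540].copy(),b[40:160,190:540].copy())[0]])
A=lambda x,y:(270+x/4,130+y/4)
pv,tp=at(t,*A(356,246),.096),at(t,*A(353,319),.09);print(pv,tp,"tails",at(t,*A(334,137),.088),at(t,*A(380,139),.088))
print("jar lid",at(t,*A(684,325),.111))
E
```

```text
front shift px [-0.01, 0.07]
chest shift px [-0.01, 0.0]
[ 0.5614 -0.1435  0.096 ] [ 0.5067 -0.1422  0.09  ] tails [ 0.6455 -0.1271  0.088 ] [ 0.6445 -0.1622  0.088 ]
jar lid [ 0.505  -0.3846  0.111 ]
```

```bash
python3 - <<'E'
from h import *
print(arm.hand_in())
E
```

```text
the job is handed in; nothing more can be done
None
```

The job is done and handed in after about 24 s of robot time.

- **Jar:** It was the pot in the way. I lifted it and set it on the blue board, where it stands upright. Its measured position is (0.505, -0.384), within about 1 mm of the board's centre.
- **Drawer:** I pulled the red top drawer to its stop. The force rose with no further travel, and the handle ended at x = 0.440. Between opening it and the last check, the front had moved only 0.07 px (about 0.2 mm), so it stayed fully open.
- **Pliers:** They lie flat on the drawer floor, in the open part, with the tip towards the drawer front. In the last picture they are clear of the rib and the walls. The nearest handle end is about 4 cm from the rib.
- **Forces:** The highest wrist force I saw was about 25 N, at the drawer stop, against the 120 N limit.
- **Other things:** In the last pictures the other drawers are shut and the can, cup, bowl, figure and look-alikes look untouched. I judged this by eye and did not measure it.

No check failed. The only disagreement was a few millimetres in some heights and positions measured from both cameras, such as a handle end at 98 mm against the stated 103 mm. It had no effect on the grasps.

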